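# Lamps, focus, shutter: photograph a ledger page

## Task

The ledger lies open under the copy-stand camera, ready to be photographed: with a fingertip, switch on the lamps by pressing the raised end of the green rocker on the lamp supply right over, then press the blue focus-hold key on the camera pad until it stays fully down, and then press the red shutter key fully down and let it spring back. Press each one gently and only in that order, and leave the white key between them alone. The two units stay standing where they are, neither picked up nor shoved along, and nothing else on the desk is disturbed.

Things in the scene. Friction and masses are not known exactly. Their poses are not given: they have to be found in the camera images.
- lamp_unit: lamp supply: a loose grey steel case, 130 mm (own x) by 110 mm (own y), its aluminium top 48.5 mm above the table, 1.1 to 1.7 kg, on rubber feet; origin under its centre at table height, z up. Its x axis points away from the front; the front edge (-x) roughly faces the robot. On the top the green rocker stands on the +y half and a black dimmer knob (22 mm wide, 14 mm tall) on the -y half.
- lamp_rocker (a joint): the green paddle rocker, 52 mm long (unit's x) by 30 mm wide (y), pivoting at its middle; 0 = off (the front, -x end stands up, its edge about 17 mm above the case top), 0.40 rad = on (front end down against its stop, 7 mm above the case top). It has no spring and stays where it is left; pressing its end takes 1.5 to 4 N. Count it as on above 0.27.
- lamp_on (a point): the spot to press: on the upper face of the green rocker's raised front end, at the small white bar, 20 mm from the pivot towards the unit's -x; it sinks 8 mm as the rocker goes over (a blunt 22 mm fingertip lowered on it meets the stop after about 6.5 mm) and travels with it; about 64 mm above the table when off. Its orientation is the rocker's.
- camera_pad: camera pad: a loose black control box, 100 mm (own x) by 190 mm (own y), its top 36.5 mm above the table, 0.75 to 1.2 kg, on rubber feet; origin under its centre at table height, z up; the front edge (-x) roughly faces the robot. Three round keys of 26 mm diameter stand in a row along y, 55 mm apart: blue (+y), white (middle), red (-y); each is 11 mm proud (5 mm when fully down) of the top.
- focus_key (a joint): blue focus-hold key: 0 = up, 0.006 m = fully down. It has no return spring: it takes about 2.5 N to move and stays where it is pushed. Count it as down above 0.0045.
- focus_key_top (a point): centre of the blue key's top face, 47.5 mm above the table when up; moves with the key; z up
- shutter_key (a joint): red shutter key: 0 = up, 0.006 m = fully down, pressed above 0.0045; a spring (1.5 N at the top, 3.3 N at the bottom) brings it back up
- shutter_key_top (a point): centre of the red key's top face, 47.5 mm above the table when up; moves with the key; z up
- white_key (a joint): white key, not to be pressed: 0 = up, 0.006 m = down; sprung like the red one
- white_key_top (a point): centre of the white key's top face, 47.5 mm above the table; z up
- page_weight: loose brass page weight, 40 mm diameter, 44 mm tall, 0.3 kg; origin under its centre
- loupe: loose black folding loupe, 34 x 34 mm, 40 mm tall; origin under its centre
- bone_folder: loose ivory-coloured bone folder lying flat, 150 mm long (own y), 20 mm wide, 5 mm thick; origin under its centre
- dust_brush: loose dusting brush with a wooden handle, lying flat, 200 mm long (own x), 42 mm wide, 20 mm thick; origin under its middle
- clip_tin: loose round clip tin with a green lid, 62 mm diameter, 21 mm tall; origin under its centre
- paste_jar: loose small jar with a steel cap, 56 mm diameter, 65 mm tall; origin under its centre
Mind the look-alikes: they are no part of the job. What is shaped like the lamp_unit but purple or yellow is not meant.

How it is judged:
By the outcome, as a careful person would: the job done as asked, in the order asked, and still so for the second after the job is handed in, with the robot touching nothing.
It also fails if it takes over 43 s, if anything falls off the work surface, if the arm or the gripper's body presses on something with over 40 N, if the wrist force passes 120 N, or if a joint passes its speed limit or range.

## Robot

A 6-joint arm with a two-finger parallel gripper is mounted at the origin on the work surface. World frame = base frame: x ahead of the robot, y to its left, z up, the work surface at z = 0. Lengths are in m, angles in rad, forces in N, time in s.
With the tool pointing down it reaches from about 0.325 to 0.925 m from the base axis. Payload 3.1 kg.
Tool frame: the origin (TCP) lies at the very end of the fingers, on their centre line; the grasp point (between the pads) lies 19 mm behind it; z points along the fingers, y is the line along which they close (so a half turn about z gives the same grasp; the last joint's range is limited). The gripper opens to 85 mm and grips with 20 to 120 N. Pads are 22 mm wide; open, the fingers measure 114 mm over their backs; the gripper's body (76 mm by 85 mm) begins 54 mm behind the grasp point. The pads swing forward as they close: fully open they stand 13 mm farther back than shut.
Start: joints at [1.142, 0.217, 1.613, -0, 1.311, -0.112], TCP at [0.195, 0.594, 0.231] pointing down, gripper open.
Joint ranges: [-2.75, 2.75], [-0.78, 2.1], [0.31, 2.55], [-1.13, 4.27], [0.13, 2.63], [-2.58, 2.58]. Speed limits (rad/s): [2.79, 2.79, 3.14, 3.14, 3.14, 3.14].

## Interface

Orientations are given as a rotation vector (axis times angle).
In Python, from plant import monitor, cams, workorder gives the robot as it stands.
- The arm moves only by the tool apply_moves, never from a script. Its argument "series" is a list of rows, each a list of 7 numbers: the shift along the tool's x, y, z in cm, then the turn, a rotation vector about the tool's x, y, z in rad, then the opening in per cent of the stroke, from 0 (shut) to 100 (fully open). A call has 1 to 20 rows; each row is the pose to reach, as a shift and turn from the pose commanded when the call began, along the tool's axes at that moment; what a row does not reach only later rows make up. A row lasts 1/10 s, in which the tool goes at most 50 mm and 8.59 degrees, less where a joint would pass 70% of its speed; a pose out of reach is approached as far as the arm can. A call with a gripper value outside its range is refused whole. The fingers move at their own pace and stop on an object; the grip force is fixed at half the most. Time passes only in rows, so rows that repeat a pose let the fingers close. It gives the time, the measured TCP pose, the force, the opening and the grip force at its end, in the units of the state.
- monitor.observe(): the state, without advancing time (a new reading comes with each control period).
- cams.capture(name): name is "scene" or "top" or "wrist"; returns a dict with "frame" (400x640x3 uint8, red, green, blue), "fx", "fy", "cx", "cy" (pixels), "D" ([k1, k2, p1, p2, k3] as OpenCV has them; the pictures are not rectified), "xyz" and "orientation" of the camera in the world. Camera axes: x right, y up, looking along -z (the intrinsics and any distortion apply to the point x, -y, -z); pixel columns grow to the right and rows downward; lengths in m; the calibration is good to about 2 mm. A picture is of the moment at which its call begins. There is no depth.
- workorder.sign_off(): hands the job in; it is judged then, once.
The state is a dict: "time_s": time; "q": joint angles; "dq": joint speeds; "joint_torque": joint torques, N m; "tcp_pos": TCP position; "ee_rot": TCP orientation; "ft_force": force on the tool from outside, world axes, zero at the start; "torque": the same for the moment, N m; "grip_width": finger opening in m; "grasp_force": force on a finger pad.
Only numpy, scipy, OpenCV 4.12 (cv2) and the standard library are available. Lean on these libraries where they do the work, as an engineer would, in place of code of your own. Each camera call takes 0.05 s, during which the arm holds its last target. There are 200 camera calls.

## Working session

There is one attempt and no reset: what is moved stays moved. The work goes in short steps, Python scripts to look and compute and a tool call to move; the robot and the scene stay as the last step left them, time stands still between calls to the robot, and variables do not carry over. Pictures are saved under pics/ and viewed, at most 10 in all, crops included, and the job is handed in when it is done.

Besides the shell and the picture viewer there is one more tool, called after ">>>" as name([rows], argument=value, ...), one row to a line, values as JSON. apply_moves: Moves the arm, as the interface text tells. Its arguments: {"type":"object","properties":{"series":{"type":"array"}},"required":["series"]}

```bash
mkdir -p pics
cat > h.py <<'E'
import numpy as np, cv2
from scipy.spatial.transform import Rotation as R
from plant import monitor, cams, workorder
def snap(n,f):
    c=cams.capture(n); cv2.imwrite(f'pics/{f}.png',c['frame'][:,:,::-1]); 
    import pickle; pickle.dump(c,open(f'pics/{f}.pkl','wb')); return c
def rot(o):
    o=np.array(o,float)
    return o if o.shape==(3,3) else (R.from_rotvec(o) if o.size==3 else R.from_quat(o)).as_matrix()
def K(c): return np.array([[c['fx'],0,c['cx']],[0,c['fy'],c['cy']],[0,0,1.]])
def pix2w(c,uv,z):
    n=cv2.undistortPoints(np.array([[uv]],float),K(c),np.array(c['D'],float))[0,0]
    d=rot(c['orientation'])@np.array([n[0],-n[1],-1]); p=np.array(c['xyz']); return p+d*(z-p[2])/d[2]
def w2pix(c,P):
    p=(np.atleast_2d(P)-c['xyz'])@rot(c['orientation']); p=p*[1,-1,-1]
    return cv2.projectPoints(p,np.zeros(3),np.zeros(3),K(c),np.array(c['D'],float))[0][:,0]
E
python3 - <<'E'
from h import *
for n in('top','scene'):
    c=snap(n,n+'1'); print(n,c['xyz'],c['orientation'],c['fx'],c['D'])
print(monitor.observe())
E
```

```text
top [0.42387014 0.05853686 0.97115801] [ 0.12079342 -0.11506177 -1.55568756] 391.73582262625473 [0.01946514 0.         0.         0.         0.        ]
scene [1.41874506 0.02379323 0.59722076] [0.80533373 0.77537014 1.35762765] 405.4345678531345 [-0.01224889  0.          0.          0.          0.        ]
{'time_s': 0.1, 'q': array([ 1.14176745e+00,  2.17657038e-01,  1.61477437e+00, -1.84514007e-05,
        1.31129303e+00, -1.12172109e-01]), 'dq': array([ 3.39141805e-05, -1.15437912e-03, -3.11112991e-03, -1.01047968e-03,
        1.87991184e-05,  1.37136843e-04]), 'joint_torque': array([ 3.68933179e-04, -3.98074758e+01, -3.04970884e+01, -1.16976839e-04,
        4.27470470e-03, -4.20314859e-05]), 'tcp_pos': array([0.1944011 , 0.59323153, 0.23011193]), 'ee_rot': array([-0.49554315, -3.10170255,  0.00323365]), 'ft_force': array([ 1.36181596,  0.47276217, -0.87990575]), 'torque': array([0.01324085, 0.02528026, 0.01138416]), 'grasp_force': 0.0, 'grip_width': 0.08549045605410041}
```

View pics/top1.png

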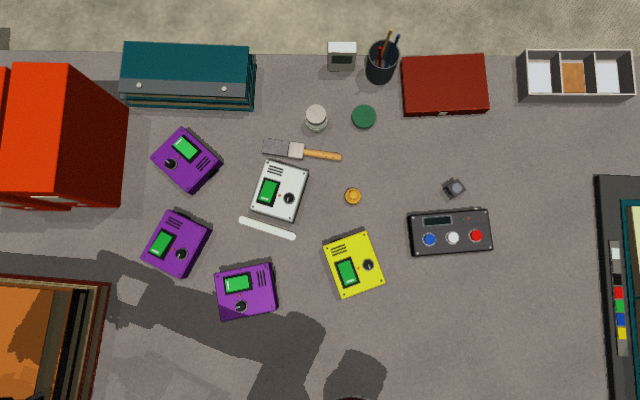

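View pics/scene1.png

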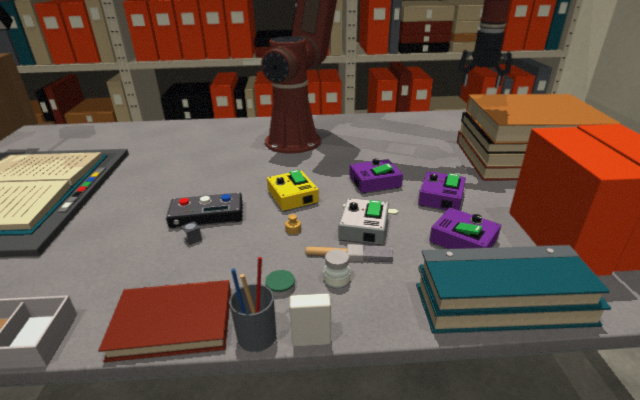

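The grey lamp unit is at about (279,190) in the top view, with its rocker at (268,191). The pad is at (450,232), with blue at (429,239), white at (453,237) and red at (476,235). The purple and yellow units are decoys. I'll enlarge both regions and locate the features by colour.

Run:
```python
from h import *
import pickle
c=pickle.load(open('pics/top1.pkl','rb')); f=c['frame']
a=cv2.resize(f[150:250,235:335],(400,400),interpolation=cv2.INTER_CUBIC)
b=cv2.resize(f[180:280,400:500],(400,400),interpolation=cv2.INTER_CUBIC)
cv2.imwrite('pics/crop.png',np.hstack([a,b])[:,:,::-1])
hsv=cv2.cvtColor(f,cv2.COLOR_RGB2HSV).astype(int); H,S,V=hsv[...,0],hsv[...,1],hsv[...,2]
def cen(m,r):
    mm=np.zeros_like(m);mm[r[1]:r[3],r[0]:r[2]]=m[r[1]:r[3],r[0]:r[2]]
    v,u=np.nonzero(mm); pts=np.stack([u,v],1).astype(np.float32); return pts.mean(0),len(u),cv2.minAreaRect(pts)
for n,m,r,z in [('green',(H>45)&(H<80)&(S>120)&(V>80),(245,150,320,230),.062),('blue',(H>100)&(H<125)&(S>120),(415,225,440,252),.0475),('red',((H<8)|(H>172))&(S>150),(465,222,490,248),.0475),('white',(S<40)&(V>150),(442,225,465,250),.0475)]:
    p,k,r=cen(m,r); print(n,p,k,pix2w(c,p,z).round(4),r)
```

```text
green [267.28906 190.50781] 256 [0.575  0.2027 0.062 ] ((267.10052490234375, 191.03866577148438), (12.707858085632324, 21.825925827026367), 21.037511825561523)
blue [429.19565 238.85869] 92 [ 0.467  -0.1784  0.0475] ((429.0, 239.0), (10.0, 10.0), 90.0)
red [476.0606 234.9899] 99 [ 0.4775 -0.2879  0.0475] ((476.0, 235.0), (10.0, 10.0), 90.0)
white [452.80188 237.29245] 106 [ 0.4714 -0.2335  0.0475] ((452.25006103515625, 237.25003051757812), (10.60660171508789, 11.31370735168457), 45.0)
```

View pics/crop.png

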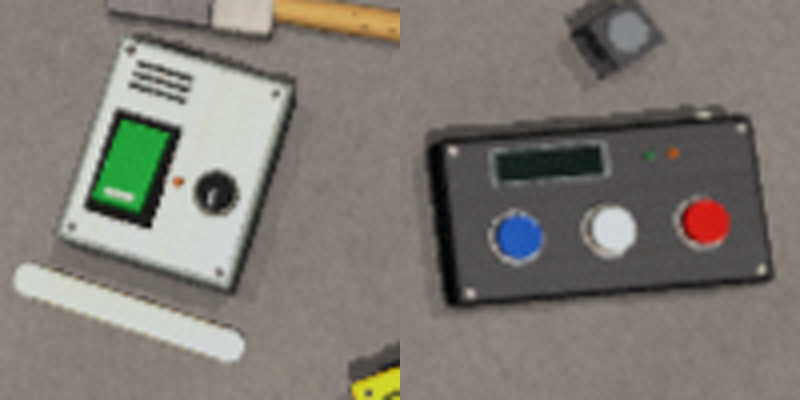

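The crop shows the white bar at crop (119,193), which is full-image (264.4,197.9), at the end nearer the robot. The three keys are up. Next I'll work out the world targets, cross-check them with the scene camera, and plan the move.

Run:
```python
from h import *
import pickle
c=pickle.load(open('pics/top1.pkl','rb')); s=pickle.load(open('pics/scene1.pkl','rb'))
g=pix2w(c,(267.29,190.5),.062); bar=pix2w(c,(264.4,197.9),.064); print('bar',bar)
corn=[pix2w(c,(235+x/4-.4,150+y/4-.4),.0485) for x,y in[(128,38),(295,82),(233,292),(60,238)]]
corn=np.array(corn); cen=corn.mean(0); ux=(corn[0]+corn[1]-corn[2]-corn[3]); yaw=np.arctan2(ux[1],ux[0]); print('unit',cen,yaw,ux/2, corn[0]-corn[1])
ax=np.array([np.cos(yaw),np.sin(yaw),0]); print('green in unit',(g-cen)@ax,(g-cen)@[-ax[1],ax[0],0],'bar',(bar-cen)@ax,(bar-cen)@[-ax[1],ax[0],0])
f=s['frame'];h=cv2.cvtColor(f,cv2.COLOR_RGB2HSV).astype(int);H,S,V=h[...,0],h[...,1],h[...,2]
for n,m,p in[('blue',(H>100)&(H<125)&(S>120),[.467,-.1784,.0475]),('red',((H<8)|(H>172))&(S>150),[.4775,-.2879,.0475]),('green',(H>45)&(H<80)&(S>120)&(V>80),g)]:
    e=w2pix(s,p)[0]; v,u=np.nonzero(m); k=np.hypot(u-e[0],v-e[1])<14; print(n,e,u[k].mean(),v[k].mean(),pix2w(s,(u[k].mean(),v[k].mean()),p[2]))
o=monitor.observe(); T=rot(o['ee_rot']); print(T.round(3)); print('tool shift to above bar (z .12)',T.T@(np.array([bar[0],bar[1],.12])-o['tcp_pos'])*100, 'tool x yaw',np.arctan2(T[1,0],T[0,0]))
```

```text
bar [0.55700982 0.20854686 0.064     ]
unit [0.5788769  0.17601053 0.0485    ] -0.2745955948887391 [ 0.12451934 -0.0350786   0.        ] [0.02597281 0.10141222 0.        ]
green in unit -0.010991298967655171 0.024645952674941865 bar -0.029870305845855677 0.02538792992218759
blue [225.4136281  195.71688642] 225.49056603773585 197.0754716981132 [ 0.4742641  -0.17721317  0.0475    ]
red [183.31830915 199.51086868] 183.51724137931035 201.01724137931035 [ 0.48541302 -0.28562222  0.0475    ]
green [373.50965544 206.07958253] 373.77647058823527 208.46470588235294 [0.58597252 0.20143426 0.062     ]
[[-0.95   0.312 -0.001]
 [ 0.312  0.95  -0.002]
 [ 0.    -0.002 -1.   ]]
tool shift to above bar (z .12) [-46.44416026 -25.23210307  11.0544595 ] tool x yaw 2.82474040571745
```

>>> apply_moves([
  [-1.5,-0.8,0,0,0,0,0],
  [-4.5,-2.5,0,0,0,0,0],
  [-8,-4.4,0,0,0,0,0],
  [-11.5,-6.3,0,0,0,0,0],
  [-15,-8.2,0,0,0,0,0],
  [-18.5,-10.1,0,0,0,0,0],
  [-22,-12,0,0,0,-0.02,0],
  [-25.5,-13.9,0,0,0,-0.04,0],
  [-29,-15.8,0,0,0,-0.04,0],
  [-32.5,-17.7,0,0,0,-0.04,0],
  [-36,-19.6,0,0,0,-0.04,0],
  [-39.5,-21.5,1,0,0,-0.04,0],
  [-42.5,-23.1,3,0,0,-0.04,0],
  [-44.8,-24.3,6,0,0,-0.04,0],
  [-46,-25,8,0,0,-0.04,0],
  [-46.4,-25.2,10,0,0,-0.04,0],
  [-46.4,-25.2,11,0,0,-0.04,0],
  [-46.4,-25.2,11,0,0,-0.04,0],
  [-46.4,-25.2,11,0,0,-0.04,0],
  [-46.4,-25.2,11,0,0,-0.04,0],
])

```text
time_s: 2.1
tcp_pos: [0.5578, 0.2104, 0.1229]
ee_rot: [0.432, 3.109, 0.001]
ft_force: [0.1, -0.2, 0.9]
grip_width: -0.0001
grasp_force: 0.0
```

Run:
```python
from h import *
c=snap('wrist','w1'); t=cams.capture('top')
o=monitor.observe(); T=rot(o['ee_rot']); print(o['tcp_pos'],o['ft_force'],o['q'],o['grip_width'],np.arctan2(T[1,0],T[0,0]))
print(T.T@(np.array([.557,.2085,.068])-o['tcp_pos'])*100)
cv2.imwrite('pics/w1b.png',np.vstack([c['frame'][:,:,::-1][:300],cv2.resize(t['frame'][140:250,220:400],(640,391))[:300,:,::-1]]))
```

```text
[0.55785978 0.21052558 0.12287266] [ 0.23192409 -0.34109207 -0.14368299] [ 2.43198264e-01  2.68469335e-01  1.76792441e+00 -2.46661015e-05
  1.10253193e+00 -1.05155441e+00] -0.0002572717757636091 2.8655585902571645
[ 0.04028313 -0.22547924  5.4868979 ]
```

View pics/w1.png

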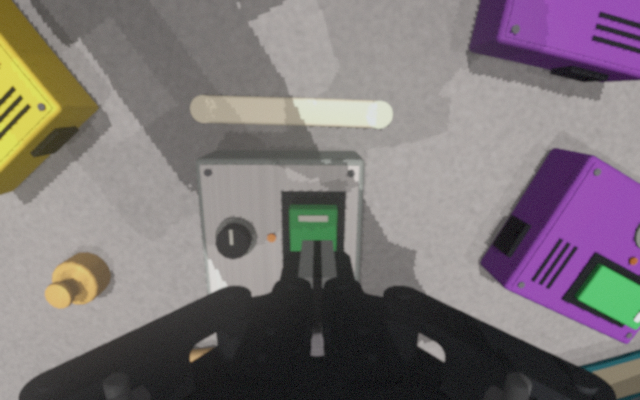

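The wrist view shows the white bar at (313,218) and the shut fingertips at about (317,243). They are above the rocker and well aligned with it. I'll measure the bar from this camera too.

Run:
```python
from h import *
import pickle
c=pickle.load(open('pics/w1.pkl','rb')); o=monitor.observe(); T=rot(o['ee_rot'])
b=pix2w(c,(313,218),.064); print(b, T.T@(b-o['tcp_pos'])*100, w2pix(c,o['tcp_pos']))
```

```text
[0.55702422 0.20808327 0.064     ] [ 0.02752571 -0.26543642  5.88687688] [[317.52262995 260.19794913]]
```

>>> apply_moves([
  [0.1,-0.2,1,0,0,0,0],
  [0.1,-0.25,2.5,0,0,0,0],
  [0.1,-0.25,4,0,0,0,0],
  [0.1,-0.25,4.8,0,0,0,0],
  [0.1,-0.25,5,0,0,0,0],
  [0.1,-0.25,5,0,0,0,0],
  [0.1,-0.25,5,0,0,0,0],
])

```text
time_s: 2.9
tcp_pos: [0.5559, 0.2079, 0.0716]
ee_rot: [0.433, 3.111, 0.0]
ft_force: [1.0, 0.1, -0.5]
grip_width: 0.0002
grasp_force: 0.0
```

>>> apply_moves([
  [0,0,0.2,0,0,0,0],
  [0,0,0.4,0,0,0,0],
  [0,0,0.55,0,0,0,0],
  [0,0,0.7,0,0,0,0],
  [0,0,0.8,0,0,0,0],
  [0,0,0.9,0,0,0,0],
  [0,0,0.9,0,0,0,0],
])

```text
time_s: 3.6
tcp_pos: [0.5553, 0.2079, 0.0622]
ee_rot: [-0.433, -3.111, -0.0]
ft_force: [-0.0, 1.0, -0.2]
grip_width: -0.0002
grasp_force: 0.3
```

>>> apply_moves([
  [0,0,0.05,0,0,0,0],
  [0,0,0.1,0,0,0,0],
  [0,0,0.15,0,0,0,0],
  [0,0,0.2,0,0,0,0],
])

```text
time_s: 4.0
tcp_pos: [0.5554, 0.2078, 0.0604]
ee_rot: [-0.433, -3.111, -0.0]
ft_force: [-1.1, 0.1, 3.0]
grip_width: -0.0
grasp_force: 1.3
```

>>> apply_moves([
  [0,0,0.05,0,0,0,0],
  [0,0,0.1,0,0,0,0],
  [0,0,0.15,0,0,0,0],
])

```text
time_s: 4.3
tcp_pos: [0.5551, 0.2079, 0.0588]
ee_rot: [-0.433, -3.111, -0.0]
ft_force: [-1.8, 1.1, 3.1]
grip_width: -0.0001
grasp_force: 1.6
```

>>> apply_moves([
  [0,0,0.05,0,0,0,0],
  [0,0,0.1,0,0,0,0],
])

```text
time_s: 4.5
tcp_pos: [0.5551, 0.2079, 0.0577]
ee_rot: [-0.433, -3.111, 0.0]
ft_force: [-3.4, 1.1, 4.5]
grip_width: -0.0002
grasp_force: 3.2
```

>>> apply_moves([
  [0,0,0.05,0,0,0,0],
  [0,0,0.1,0,0,0,0],
])

```text
time_s: 4.7
tcp_pos: [0.5551, 0.2079, 0.0576]
ee_rot: [-0.433, -3.11, 0.0]
ft_force: [-5.8, -0.1, 9.8]
grip_width: -0.0002
grasp_force: 5.3
```

Force is rising sharply at the stop, so I'll lift off and check.

>>> apply_moves([
  [0,0,-0.2,0,0,0,0],
  [0,0,-1,0,0,0,0],
  [0,0,-3,0,0,0,0],
  [0,0,-6,0,0,0,0],
  [0,0,-6.5,0,0,0,0],
  [0,0,-6.5,0,0,0,0],
])

```text
time_s: 5.3
tcp_pos: [0.5572, 0.2079, 0.1236]
ee_rot: [0.433, 3.107, 0.002]
ft_force: [0.0, -0.2, 0.4]
grip_width: -0.0001
grasp_force: 0.0
```

Run:
```python
from h import *
c=snap('wrist','w2'); t=snap('top','t2')
o=monitor.observe(); T=rot(o['ee_rot']); print(o['tcp_pos'],o['ft_force'])
for k,p in dict(blue=(.467,-.1784,.12),red=(.4775,-.2879,.12)).items(): print(k,T.T@(np.array(p)-o['tcp_pos'])*100)
```

```text
[0.55492472 0.2074594  0.12084306] [-0.08786326 -0.94474628  0.09406366]
blue [ -2.091433   -39.51965246   0.11141129]
red [ -6.09501348 -49.76544805   0.11540034]
```

View pics/w2.png

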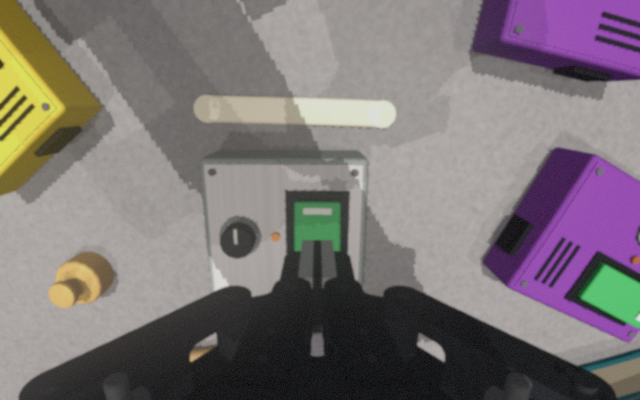

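The bar has moved to (317,211) and the front edge is lower. I'll check this numerically against the off and on heights, and check that the case hasn't shifted.

Run:
```python
from h import *
import pickle
a,b,t1,t2=[pickle.load(open(f'pics/{n}.pkl','rb')) for n in('w1','w2','top1','t2')]
p=pix2w(a,(313,218),.064); print('pred off',w2pix(b,p),'on',w2pix(b,[p[0],p[1],.056]))
for n,u,v in(('L',(208,173),(212,172)),('R',(351,174),(354,173))): print(n,pix2w(a,u,.0485),pix2w(b,v,.0485))
g=lambda t:cv2.cvtColor(t['frame'],cv2.COLOR_RGB2GRAY)
print(pix2w(b,(317,211),.056),pix2w(b,(317,211),.064))
```

```text
pred off [[317.20159478 217.36161029]] on [[317.16253802 213.34585291]]
L [0.51447407 0.15012773 0.0485    ] [0.5140888 0.1501468 0.0485   ]
R [0.54020608 0.23798703 0.0485    ] [0.53976913 0.23751513 0.0485    ]
[0.55548803 0.20841268 0.056     ] [0.55304466 0.20908673 0.064     ]
```

Both readings agree: the rocker is on and the case hasn't moved. Next, over to blue.

>>> apply_moves([
  [-0.1,-1.5,0,0,0,0,0],
  [-0.2,-4.5,0,0,0,0,0],
  [-0.4,-8,0,0,0,0,0],
  [-0.6,-11.5,0,0,0,0,0],
  [-0.8,-15,0,0,0,0,0],
  [-1,-18.5,0,0,0,0,0],
  [-1.2,-22,0,0,0,0,0],
  [-1.4,-25.5,0,0,0,0,0],
  [-1.6,-29,0,0,0,0,0],
  [-1.8,-32.5,0,0,0,0,0],
  [-2,-35.5,0,0,0,0,0],
  [-2.1,-38,0,0,0,0,0],
  [-2.1,-39.2,0,0,0,0,0],
  [-2.1,-39.5,0,0,0,0,0],
  [-2.1,-39.5,0,0,0,0,0],
  [-2.1,-39.5,0,0,0,0,0],
  [-2.1,-39.5,0,0,0,0,0],
])

```text
time_s: 7.1
tcp_pos: [0.4678, -0.1769, 0.1216]
ee_rot: [-0.431, -3.112, -0.001]
ft_force: [0.0, -0.3, 0.4]
grip_width: -0.0
grasp_force: 0.0
```

Run:
```python
from h import *
c=snap('wrist','w3'); o=monitor.observe(); T=rot(o['ee_rot']); print(o['tcp_pos'],o['ft_force'])
h=cv2.cvtColor(c['frame'],cv2.COLOR_RGB2HSV).astype(int);H,S,V=h[...,0],h[...,1],h[...,2]
for n,m,q in[('blue',(H>100)&(H<125)&(S>120)&(V>60),(.467,-.1784,.0475)),('red',((H<8)|(H>172))&(S>150),(.4775,-.2879,.0475))]:
    v,u=np.nonzero(m); e=w2pix(c,q)[0]; k=np.hypot(u-e[0],v-e[1])<60; v,u=v[k],u[k]; print(n,e,len(u),u.mean(),v.mean(),(u.min(),u.max(),v.min(),v.max()),pix2w(c,(u.mean(),v.mean()),.0475))
    print(T.T@(np.array(q)-o['tcp_pos'])*100)
```

```text
[ 0.46786659 -0.17698221  0.12172156] [ 0.22818183 -0.30743713 -0.60393581]
blue [314.62775326 210.50531758] 1065 312.8338028169014 210.56807511737088 (np.int64(295), np.int64(330), np.int64(192), np.int64(229)) [ 0.46672097 -0.17954378  0.0475    ]
[ 0.04351339 -0.16125036  7.42213659]
red [167.5464659  265.14988748] 863 167.55619930475086 264.61761297798375 (np.int64(151), np.int64(185), np.int64(248), np.int64(280)) [ 0.47712347 -0.28773245  0.0475    ]
[ -3.94315212 -10.41363994   7.41967858]
```

View pics/w3.png

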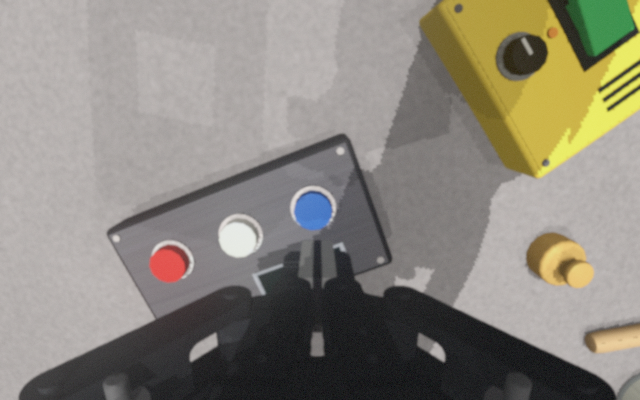

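The wrist view shows blue at (313,211), white at (239,238) and red at (168,265), which agrees with the top camera to about 1 mm. Descending on blue.

>>> apply_moves([
  [0,-0.1,1,0,0,0,0],
  [0,-0.2,3,0,0,0,0],
  [0,-0.2,5,0,0,0,0],
  [0,-0.2,6.4,0,0,0,0],
  [0,-0.2,6.8,0,0,0,0],
  [0,-0.2,7,0,0,0,0],
  [0,-0.2,7,0,0,0,0],
])

```text
time_s: 7.85
tcp_pos: [0.4676, -0.18, 0.0521]
ee_rot: [0.433, 3.111, -0.0]
ft_force: [0.3, 0.0, -0.3]
grip_width: -0.0001
grasp_force: 0.0
```

>>> apply_moves([
  [0,0,0.15,0,0,0,0],
  [0,0,0.3,0,0,0,0],
  [0,0,0.4,0,0,0,0],
  [0,0,0.5,0,0,0,0],
  [0,0,0.6,0,0,0,0],
  [0,0,0.65,0,0,0,0],
  [0,0,0.7,0,0,0,0],
  [0,0,0.75,0,0,0,0],
])

```text
time_s: 8.65
tcp_pos: [0.4674, -0.18, 0.0445]
ee_rot: [0.433, 3.111, -0.0]
ft_force: [-0.8, 1.1, 3.0]
grip_width: -0.0001
grasp_force: 1.2
```

>>> apply_moves([
  [0,0,0.05,0,0,0,0],
  [0,0,0.1,0,0,0,0],
  [0,0,0.15,0,0,0,0],
  [0,0,0.2,0,0,0,0],
  [0,0,0.25,0,0,0,0],
])

```text
time_s: 9.15
tcp_pos: [0.4674, -0.18, 0.0419]
ee_rot: [0.433, 3.111, -0.0]
ft_force: [0.9, -0.7, 2.1]
grip_width: 0.0003
grasp_force: 1.2
```

>>> apply_moves([
  [0,0,0.04,0,0,0,0],
  [0,0,0.08,0,0,0,0],
  [0,0,0.12,0,0,0,0],
])

```text
time_s: 9.45
tcp_pos: [0.4675, -0.18, 0.0415]
ee_rot: [-0.433, -3.112, 0.0]
ft_force: [-2.3, 1.5, 10.1]
grip_width: -0.0
grasp_force: 5.1
```

Blue is at its stop (tip at 41.5 mm, force rising). Now lift and go over to red.

>>> apply_moves([
  [0,0,-0.2,0,0,0,0],
  [0,0,-1,0,0,0,0],
  [0,0,-3,0,0,0,0],
  [0,0,-5,0,0,0,0],
  [0,0,-6,0,0,0,0],
  [-0.8,-2,-6,0,0,0,0],
  [-1.9,-5,-6,0,0,0,0],
  [-3.1,-8,-6,0,0,0,0],
  [-3.7,-9.6,-6,0,0,0,0],
  [-3.9,-10.1,-6,0,0,0,0],
  [-3.9,-10.1,-6,0,0,0,0],
  [-3.9,-10.1,-6,0,0,0,0],
  [-3.9,-10.1,-6,0,0,0,0],
])

```text
time_s: 10.75
tcp_pos: [0.4767, -0.2862, 0.1002]
ee_rot: [-0.432, -3.111, -0.001]
ft_force: [-0.4, -0.3, 0.4]
grip_width: -0.0001
grasp_force: 0.0
```

Run:
```python
from h import *
c=snap('wrist','w4'); o=monitor.observe(); T=rot(o['ee_rot']); print(o['tcp_pos'],o['ft_force'])
h=cv2.cvtColor(c['frame'],cv2.COLOR_RGB2HSV).astype(int);H,S,V=h[...,0],h[...,1],h[...,2]
for n,m,q in[('blue',(H>100)&(H<125)&(S>120)&(V>60),(.467,-.1792,.0415)),('red',((H<8)|(H>172))&(S>150),(.4775,-.2879,.0475))]:
    v,u=np.nonzero(m); e=w2pix(c,q)[0]; k=np.hypot(u-e[0],v-e[1])<60; v,u=v[k],u[k]; print(n,e,w2pix(c,(*q[:2],.0475)),len(u),u.mean(),v.mean(),pix2w(c,(u.mean(),v.mean()),q[2]))
    print(T.T@(np.array(q)-o['tcp_pos'])*100)
```

```text
[ 0.47683653 -0.28635776  0.10034402] [-0.33062078 -0.07892448  0.18265402]
blue [486.26827934 156.55175014] [[491.15145329 158.07244765]] 1271 482.7458693941778 157.49173878835563 [ 0.46698615 -0.18136478  0.0415    ]
[ 3.85870069 10.03979392  5.89360486]
red [314.8394922  223.71058519] [[314.8394922  223.71058519]] 1181 312.7138018628281 222.22269263336156 [ 0.47625111 -0.28886209  0.0475    ]
[-0.11027557 -0.13346972  5.28423272]
```

View pics/w4.png

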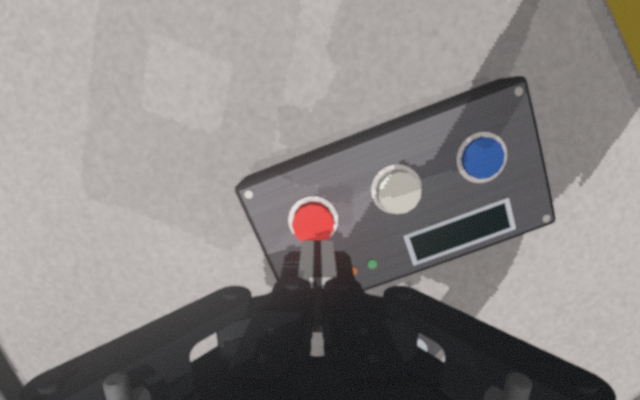

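Red is at (313,222), directly ahead of the tip, and blue at (483,157) sits deep in its ring, so it stayed down. Descending on red.

>>> apply_moves([
  [0,-0.2,1,0,0,0,0],
  [0,-0.2,3,0,0,0,0],
  [0,-0.2,4.2,0,0,0,0],
  [0,-0.2,4.7,0,0,0,0],
  [0,-0.2,4.9,0,0,0,0],
  [0,-0.2,4.9,0,0,0,0],
])

```text
time_s: 11.4
tcp_pos: [0.4766, -0.2896, 0.0515]
ee_rot: [-0.433, -3.111, -0.0]
ft_force: [0.5, -0.0, -0.2]
grip_width: 0.0001
grasp_force: 0.0
```

>>> apply_moves([
  [0,0,0.15,0,0,0,0],
  [0,0,0.3,0,0,0,0],
  [0,0,0.4,0,0,0,0],
  [0,0,0.5,0,0,0,0],
  [0,0,0.6,0,0,0,0],
  [0,0,0.7,0,0,0,0],
  [0,0,0.75,0,0,0,0],
  [0,0,0.8,0,0,0,0],
])

```text
time_s: 12.2
tcp_pos: [0.4768, -0.2898, 0.0439]
ee_rot: [0.433, 3.111, -0.001]
ft_force: [-0.5, 0.0, 2.0]
grip_width: 0.0
grasp_force: 1.3
```

>>> apply_moves([
  [0,0,0.05,0,0,0,0],
  [0,0,0.1,0,0,0,0],
  [0,0,0.15,0,0,0,0],
  [0,0,0.2,0,0,0,0],
  [0,0,0.24,0,0,0,0],
  [0,0,0.28,0,0,0,0],
])

```text
time_s: 12.8
tcp_pos: [0.4768, -0.2898, 0.0415]
ee_rot: [0.433, 3.111, -0.0]
ft_force: [-1.6, 0.3, 7.9]
grip_width: 0.0002
grasp_force: 4.1
```

Fully down (41.5 mm, at the stop). Releasing and moving clear.

>>> apply_moves([
  [0,0,0,0,0,0,0],
  [0,0,-0.3,0,0,0,0],
  [0,0,-0.8,0,0,0,0],
  [0,0,-2,0,0,0,0],
  [0,0,-4,0,0,0,0],
  [0,0,-7,0,0,0,0],
  [3,0,-10,0,0,0,0],
  [6,0,-12,0,0,0,0],
  [8,0,-13,0,0,0,0],
  [8,0,-13,0,0,0,0],
  [8,0,-13,0,0,0,0],
])

```text
time_s: 13.9
tcp_pos: [0.3995, -0.2676, 0.1711]
ee_rot: [0.434, 3.111, -0.0]
ft_force: [-0.0, 0.4, 0.1]
grip_width: -0.0001
grasp_force: 0.0
```

Run:
```python
from h import *
import pickle
a=pickle.load(open('pics/top1.pkl','rb'))['frame']; b=snap('top','t3')['frame']
z=lambda f,x,y:cv2.resize(f[y:y+100,x:x+100],(300,300),interpolation=cv2.INTER_CUBIC)
cv2.imwrite('pics/cmp.png',np.vstack([np.hstack([z(f,235,150),z(f,400,180)]) for f in(a,b)])[:,:,::-1])
print(monitor.observe()['ft_force'])
```

```text
[0.1443692  0.56257659 0.41322763]
```

View pics/cmp.png

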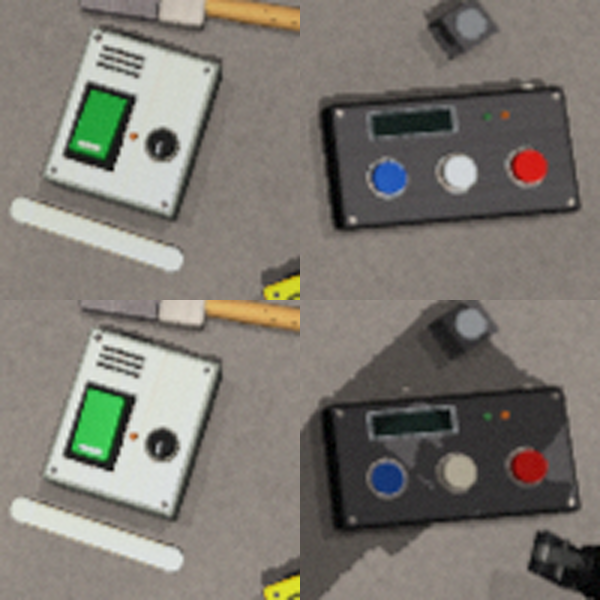

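In the comparison, the rocker has tipped over (brighter, with its front edge lower), blue is down in its ring, and white and red are up. Neither unit has moved. Handing in.

```bash
python3 -c "
from plant import workorder; print(workorder.sign_off())"
```

```text
the job is handed in; nothing more can be done
None
```

The job is handed in at about 14 s: the lamp rocker is switched on, the blue key is held down, and the red shutter key was pressed fully and sprang back, in that order; the white key was left alone, both units stayed where they were, and no press went much over 11 N.

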